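Lock the chakla in its rolling dock with the cam-lever fence

ROBOT

A 7-joint arm with a two-finger parallel gripper is mounted at the origin on the work surface. World frame = base frame: x ahead of the robot, y to its left, z up, the work surface at z = 0. Lengths are in mm, angles in degrees, forces in N, time in s.
With the tool pointing down it reaches from about 400 to 900 mm from the base axis. Payload 5.5 kg.
Tool frame: the origin (TCP) lies at the very end of the fingers, on their centre line; the grasp point (between the pads) lies 19 mm behind it; z points along the fingers, y is the line along which they close (so a half turn about z gives the same grasp; the last joint's range is limited). The gripper opens to 85 mm and grips with 20 to 120 N. Pads are 22 mm wide; open, the fingers measure 114 mm over their backs; the gripper's body (76 mm by 85 mm) begins 54 mm behind the grasp point. The pads swing forward as they close: fully open they stand 13 mm farther back than shut.
Start: joints at [-55.508, 28.699, -24.465, 88.831, 12.651, 65.22, -12.049], TCP at [215.994, 613.063, 231.31] pointing down, gripper open.
Joint ranges: [-164.97, 164.97], [-17.58, 116.51], [-87.97, 89.64], [11.32, 138.91], [-80.73, 260.73], [10.89, 115.49], [-147.41, 147.41]. Speed limits (degrees/s): [147.25, 147.25, 180, 180, 180, 180, 180].

INTERFACE

Orientations are given as a 3x3 rotation matrix whose columns are the frame's x, y, z axes.
In Python, from bench import status, optics, workorder gives the robot as it stands. The module is installed in compiled form; this text tells all that it offers.
- The arm moves only by the shell command python3 -m pendant 'ROWS'. ROWS is JSON, a list of rows, each a list of 3 entries, a list of its own where there are three numbers: the shift along the world's x, y, z in cm, then the turn about the world's z in rad, then the closure, from 0 (fully open) to 1 (shut). In form: [[[x, y, z], yaw, fingers], ...]. A call has 1 to 8 rows; each row is the pose to reach, as a shift and turn from the pose commanded when the call began; what a row does not reach only later rows make up. A row lasts 1/10 s, in which the tool goes at most 50 mm and 8.59 degrees, less where a joint would pass 70% of its speed; a pose out of reach is approached as far as the arm can. A call with a gripper value outside its range is refused whole. The fingers move at their own pace and stop on an object; the grip force is fixed at half the most. Time passes only in rows, so rows that repeat a pose let the fingers close. It gives the time, the measured TCP pose, the force, the opening and the grip force at its end, in the units of the state.
- status.observe(): the state, without advancing time (a new reading comes with each control period).
- optics.grab_frame(name): name is "scene" or "top"; returns a dict with "pixels" (400x640x3 uint8, red, green, blue), "fx", "fy", "cx", "cy" (pixels), "view" (4x4, takes a point from world to camera coordinates). Camera axes: x right, y up, looking along -z (the intrinsics and any distortion apply to the point x, -y, -z); pixel columns grow to the right and rows downward; lengths in mm; the calibration is good to about 2 mm. A picture is of the moment at which its call begins. There is no depth.
- workorder.hand_in(): hands the job in; it is judged then, once.
The state is a dict: "time": time; "joints": joint angles; "joint_vel": joint speeds; "tau": joint torques, N m; "eef_pos": TCP position; "orientation": TCP orientation; "force": force on the tool from outside, world axes, zero at the start; "ft_torque": the same for the moment, N m; "opening": opening from 0.0 (shut) to 1.0 (fully open); "gripper_force": force on a finger pad.
Only numpy, scipy, OpenCV 4.12 (cv2) and the standard library are available. Lean on these libraries where they do the work, as an engineer would, in place of code of your own. Each camera call takes 0.05 s, during which the arm holds its last target. There are 200 camera calls.

TASK

The chakla (round wooden rolling board) sits loose in its dock. Flip the red cam lever fully up to free the sliding fence, slide the fence along its rail until the chakla is held snug, with no gap left, between the fence and the fixed end stop, and only then flip the lever fully down again to lock it. Keep the chakla flat in the dock and do not push the other kitchen things about.

Things in the scene. Friction and masses are not known exactly. Their poses are not given: they have to be found in the camera images.
- dock: The dock: white base plate 260 x 440 x 14 mm fixed on the shelf, with an aluminium rail along its near edge (20 mm wide, top 50 mm above the shelf). Origin on the shelf surface, below the middle of the board area; its x axis points away from the rail towards the far edge, its y axis along the rail towards the fixed end stop, z up. The rail's centre line is at x = -120 mm, the base plate spans x -140 to +120 mm and y -220 to +220 mm.
- stop_face (a point): Centre of the fixed end stop's face (dark wood block 190 mm wide, top 60 mm above the shelf), at dock x 0, y +190 mm, 38 mm above the shelf; the face looks to dock -y. Axes as the dock.
- fence_face (a point): Point on the moving fence's face (dark wood plate 205 mm long across the dock, 12 mm thick, from 18 to 58 mm above the shelf), at dock x 0, 38 mm above the shelf; the face looks to dock +y, parallel to the stop face. The fence is carried by a grey saddle, 50 mm (dock x) by 60 mm (dock y), top 85 mm above the shelf, that rides on the rail; the face is 40 mm ahead (dock +y) of the saddle's and lever's centre line.
- fence (a joint): Slide of the fence along the rail in m: grows towards the end stop (dock +y). 0 is farthest from the stop, range 0 to 0.15; the clear distance between fence face and stop face is 0.300 - value, so the 180 mm chakla is just snug at 0.120. When free it slides against about 2 N of friction (plus up to 7 N for the board it pushes); when the lever is locked the cam's grip resists sliding.
- lever (a joint): Angle of the red cam lever in rad: 0 = fully down and locked (lever level, pointing to dock -x, out from the rail towards the robot), 1.25 = fully up and free (72 degrees above level). The cam lets go of the rail at about 0.6. The lever stays where it is left. At the start it is down.
- lever_hinge (a point): The lever's hinge axis, on the saddle's centre line, 67 mm above the shelf over the rail's centre line. The axis is parallel to the rail (dock y); the lever turns up about it.
- lever_grip (a point): Centre of the red lever's bar 70 mm out from the hinge, a good place to hold it. The bar is 16 mm wide (along the rail) and 10 mm thick, with a 16 mm round end whose tip is 103 mm from the hinge; nothing is beneath it in front of the rail. It can be pinched by its two sides from above and carried round an arc of 70 mm radius. Moving it takes about 2 N here when free and several newtons more while the cam bites.
- chakla_center (a point): Centre (half-way up) of the chakla: a loose round wooden board 180 mm across, 34 mm high on three feet, about 0.55 kg, lying flat on the dock's base plate between fence and stop. Its z axis is up.
- plate: Bystander: stainless steel plate 180 mm across, 22 mm high; origin at its underside centre.
- mug: Bystander: red plastic mug 76 mm across, 88 mm high, to the right of the dock; origin at its underside centre.
- bowl: Bystander: glass bowl 104 mm across, 45 mm high, in front of the rail near the stop's end; origin at its underside centre.
- katori: Bystander: small steel bowl 84 mm across, 36 mm high, in front of the rail near the fence's outer end; origin at its underside centre.
- belan: Bystander: wooden rolling pin 260 mm long, 44 mm thick, lying to the right of the dock; origin on the shelf under its middle.
- whisk: Bystander: flat steel whisk 240 mm long, 18 mm high, lying; origin on the shelf under its middle.
Mind the look-alikes: they are no part of the job. Of the things that look like the part that bears chakla_center, the largest one is meant.

How it is judged (in metres and radians):
On the way, in this order (a step that is already met when the one before it is completed fails the run):
1. the lever is flipped up (past 0.9 rad), freeing the fence (value of joint lever above 0.9 rad), for 0.2 s.
2. with the lever still up (above 0.7 rad) the fence is slid until the chakla is snug between fence and stop (total gap under 4 mm), flat (value of joint fence above 0.116 m and y of chakla_center in the frame of dock above 0.096 m and angle between chakla_center's own z axis and vertical below 0.06 rad and value of joint lever above 0.7 rad), for 0.2 s.
At the end, for the whole second after the job is handed in: Lever down (under 0.10 rad); fence joint above 0.116 (total gap under 4 mm); chakla flat on the dock, at rest, centre at dock y above 96 mm and x within 40 mm of the middle; no other kitchen thing ever pushed more than 30 mm (value of joint fence above 0.116 m and y of chakla_center in the frame of dock above 0.096 m and angle between chakla_center's own z axis and vertical below 0.06 rad and value of joint lever below 0.1 rad and x of chakla_center in the frame of dock between -0.04 and 0.04 m and z of chakla_center in the frame of dock below 0.036 m and linear speed of chakla below 0.02 m/s and velocity of joint fence below 0.01 m/s); the robot touches nothing.
It fails at once if another kitchen thing (plate, mug, glass bowl, steel bowl, rolling pin or whisk) is pushed more than 30 mm (distance of any of plate, mug, bowl, katori, belan, whisk from where it was at the start of the episode above 0.03 m).
It also fails if it takes over 45 s, if anything falls off the work surface, if the arm or the gripper's body presses on something with over 40 N, if the wrist force passes 120 N, or if a joint passes its speed limit or range.

## Working session

There is one attempt and no reset: what is moved stays moved. The work goes in short steps, Python scripts to look and compute and a shell command to move; the robot and the scene stay as the last step left them, time stands still between calls to the robot, and variables do not carry over. Pictures are saved under pics/ and viewed, at most 10 in all, crops included, and the job is handed in when it is done.

```bash
mkdir -p pics; cat > h.py <<'E'
import numpy as np, cv2
from bench import status, optics
def grab(n,save=None):
    f=optics.grab_frame(n); im=np.array(f["pixels"])[:,:,::-1].copy()
    if save: cv2.imwrite("pics/"+save,im)
    return f,im
def ray(f,u,v):
    V=np.array(f["view"]); R=V[:3,:3]; c=-R.T@V[:3,3]
    d=R.T@np.array([(u-f["cx"])/f["fx"],-(v-f["cy"])/f["fy"],-1.]); return c,d
def onz(f,u,v,z):
    c,d=ray(f,u,v); return c+d*(z-c[2])/d[2]
def proj(f,p):
    V=np.array(f["view"]); q=V[:3,:3]@np.array(p,float)+V[:3,3]
    return f["cx"]+f["fx"]*q[0]/-q[2], f["cy"]-f["fy"]*q[1]/-q[2]
E
python3 - <<'E'
from h import *
for n in("scene","top"):
    f,im=grab(n,n+"0.png"); print(n,{k:f[k] for k in f if k not in("pixels","view")}, ray(f,320,200))
s=status.observe();print(s["time"],s["eef_pos"],s["orientation"],s["opening"],s["force"])
E
```

```text
scene {'fx': 483.8222668770299, 'fy': 483.8222668770299, 'cx': 312.39957526228034, 'cy': 205.53899979369405} (array([1447.21716317, -436.0367834 ,  929.81518843]), array([-0.6738453 ,  0.32471877, -0.66397897]))
top {'fx': 428.4808212692248, 'fy': 428.4808212692248, 'cx': 321.2525556794883, 'cy': 196.53912666569178} (array([ 325.92171359,  -22.73507379, 1379.69047631]), array([ 0.18528399,  0.01230361, -0.98264554]))
0.1 [215.87378622 612.42045839 230.33223213] [[-9.43176008e-01  3.32292975e-01 -6.30181104e-04]
 [ 3.32293572e-01  9.43174465e-01 -1.70582754e-03]
 [ 2.75362180e-05 -1.81830074e-03 -9.99998347e-01]] 1.0011035711391654 [-0.54328201  0.06624851 -0.14135416]
```

View pics/top0.png

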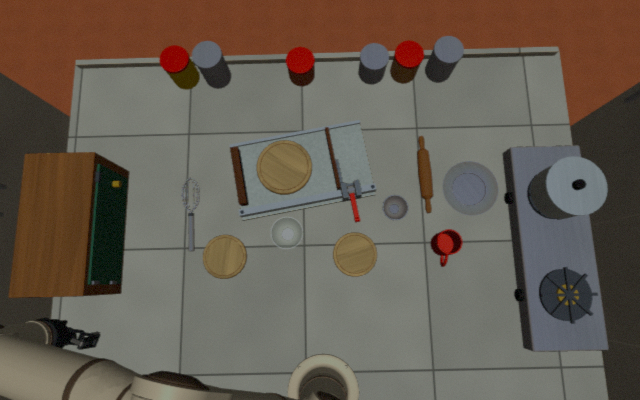

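View pics/scene0.png

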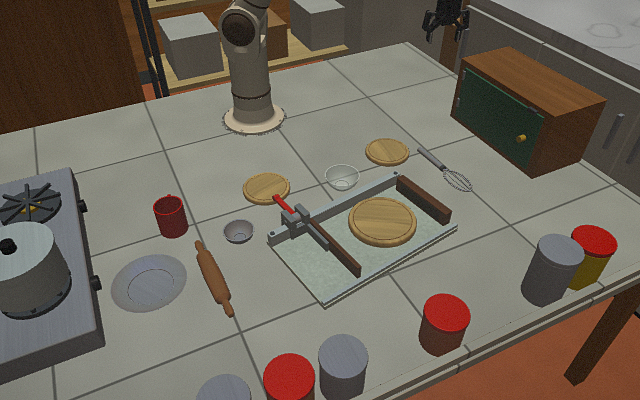

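The top view shows the dock with the stop at (238,175) and the fence at (335,158). The red lever runs from (351,190) to (357,220).

Candidates for the chakla are boards at (284,167), (225,256) and (355,254). The one at (284,167) is the largest and lies inside the dock, so I choose it. For the lever, the red mug at (447,243) and the red lids could be mistaken for it, but the lever is the bar on the saddle. I'll check both in a close crop.

```bash
python3 - <<'E'
from h import *
f,im=grab("top")
cv2.imwrite("pics/crop1.png",cv2.resize(im[110:260,220:400],None,fx=4,fy=4,interpolation=cv2.INTER_CUBIC))
hsv=cv2.cvtColor(im,cv2.COLOR_BGR2HSV)
m=(((hsv[...,0]<8)|(hsv[...,0]>172))&(hsv[...,1]>150)&(hsv[...,2]>90)).astype(np.uint8)
m2=np.zeros_like(m); m2[180:235,335:375]=m[180:235,335:375]
ys,xs=np.nonzero(m2); P=np.array([onz(f,u,v,70)[:2] for u,v in zip(xs,ys)])
c=P.mean(0); d=np.linalg.svd(P-c)[2][0]; t=(P-c)@d
print("lever n",len(P),c,d,np.degrees(np.arctan2(d[1],d[0])),c+d*t.min(),c+d*t.max())
for n,(u,v) in dict(plL=(232,149),plFar=(361,123),plR=(375,190),plN=(241,218)).items(): print(n,onz(f,u,v,14))
b=((hsv[...,0]>10)&(hsv[...,0]<25)&(hsv[...,1]>70)&(hsv[...,2]>110)).astype(np.uint8)
for k in cv2.findContours(b,0,2)[0]:
    if cv2.contourArea(k)>600:
        e=cv2.fitEllipse(k); r=e[1][0]/2; p=onz(f,*e[0],48); q=onz(f,e[0][0]+e[1][0]/2,e[0][1],48); print("board",e,p,"diam",2*np.linalg.norm(q-p))
for n,(u,v) in dict(katori=(395,207),bowl=(287,233)).items(): print(n,onz(f,u,v,30))
E
```

```text
lever n 134 [ 549.48628345 -111.50829915] [-0.98523075 -0.17123191] -170.14054717203814 [ 592.71782567 -103.99470937] [ 504.36052879 -119.35110076]
plL [763.67160473 283.61087856  14.        ]
plFar [ 842.93612115 -149.09589656   14.        ]
plR [ 611.98828068 -185.22943679   14.        ]
plN [530.82543944 250.43013029  14.        ]
board ((224.05355834960938, 255.27032470703125), (39.93504333496094, 42.269798278808594), 76.50007629394531) [410.56583564 294.62205648  48.        ] diam 123.88668272920313
board ((354.6105041503906, 253.976806640625), (42.277217864990234, 43.148536682128906), 143.4793243408203) [ 405.02769461 -108.9970895    48.        ] diam 130.1298176304669
board ((283.68353271484375, 166.0658721923828), (50.639183044433594, 53.5348014831543), 99.09444427490234) [691.01895526 108.27442777  48.        ] diam 162.9722905328136
katori [ 551.66167566 -244.35229909   30.        ]
bowl [476.93432335 100.81760494  30.        ]
```

View pics/crop1.png

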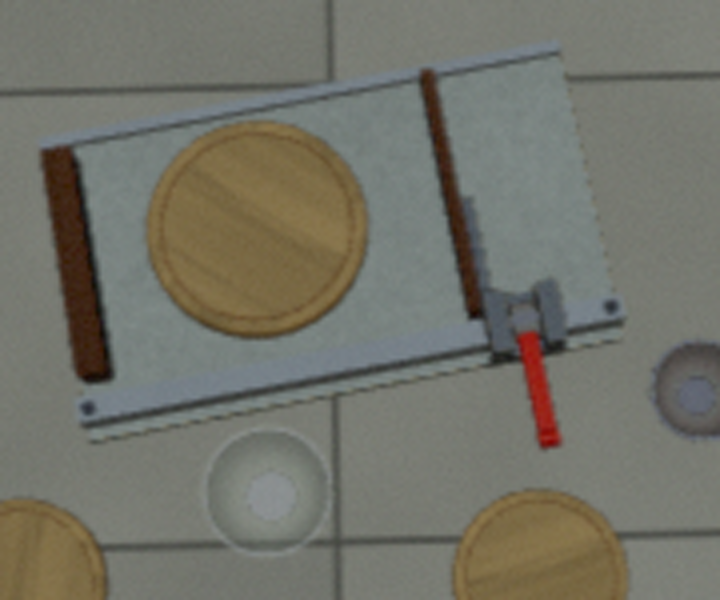

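The crop confirms the large board sits in the dock at full-frame (284,167). The red lever is level, with its tip at crop (549,444), which is full-frame (357,221). The saddle is at about (351,188). Next I'll cross-check heights by triangulating with the scene view.

```bash
python3 - <<'E'
from h import *
im=cv2.imread("pics/scene0.png")
cv2.imwrite("pics/crop2.png",cv2.resize(im[165:310,260:460],None,fx=4,fy=4,interpolation=cv2.INTER_CUBIC))
f,_=grab("top")
for z in(50,):
  a=onz(f,242,212,z);b=onz(f,373,186.5,z);print("screws",a,b,np.linalg.norm(a-b))
E
```

```text
screws [544.42502259 240.33022118  50.        ] [ 615.94914864 -175.14629384   50.        ] 421.58799216345466
```

View pics/crop2.png

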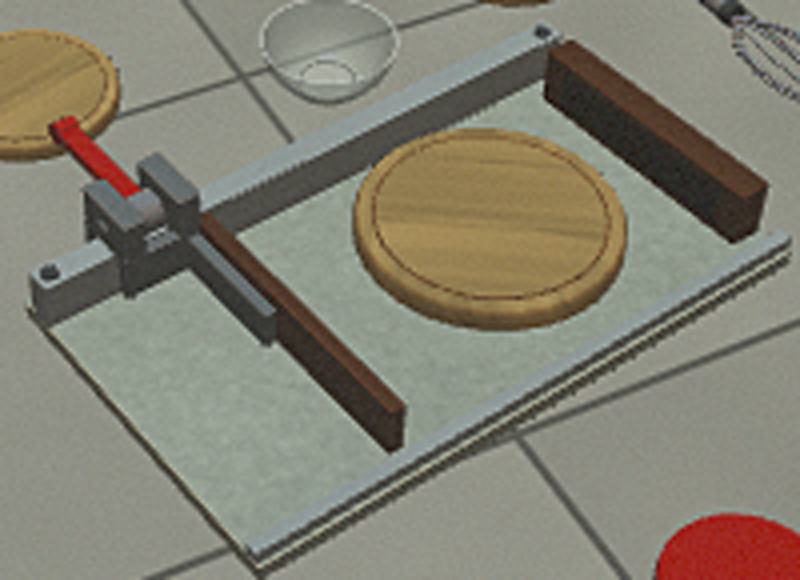

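The scene crop shows the rail screws at full-frame (272,233) and (396,173), and the lever tip at (275.5,197). I'll triangulate these.

```bash
cat >> h.py <<'E'
def tri(ft,pt,fs,ps):
    A=[];b=[]
    for f,p in((ft,pt),(fs,ps)):
        c,d=ray(f,*p); d=d/np.linalg.norm(d); M=np.eye(3)-np.outer(d,d); A.append(M); b.append(M@c)
    x,_,_,_=np.linalg.lstsq(np.vstack(A),np.hstack(b),rcond=None)
    return x, np.linalg.norm(np.vstack(A)@x-np.hstack(b))
E
python3 - <<'E'
from h import *
ft,_=grab("top"); fs,_=grab("scene")
for n,a,b in(("screwR",(373,186.3),(272,233)),("screwL",(242,212),(395.75,173)),("levertip",(356.7,220.5),(275.3,197)),
 ("farR",(360,122.5),(323.5,304.5)),("farL",(231,147),(457,225)),("stopNearInner",(247,205),(397.5,184)),("stopFar_outer",(231,148),(451.5,211))):
    print(n,*tri(ft,a,fs,b))
E
```

```text
screwR [ 616.44671293 -173.3731539    53.00964559] 2.181339465738586
screwL [545.18558909 241.85366458  50.04781519] 2.3525340870942353
levertip [ 506.43834381 -117.65997096   66.6556157 ] 0.6568332177452696
farR [ 845.84197617 -142.6356638    14.74416546] 4.774490381697499
farL [772.09293778 290.15702711  16.75503239] 5.787101463551655
stopNearInner [571.34060686 231.32511212  31.44591322] 4.742948460836153
stopFar_outer [754.25617566 279.0614675   57.96912768] 3.1482503118844676
```

```bash
python3 -m pendant '[[[2,-4.5,0],0.07,0],[[4,-9,0],0.14,0],[[6,-13.5,0],0.21,0],[[8,-18,0],0.28,0],[[10,-22.5,0],0.35,0],[[12,-27,0],0.42,0],[[14,-31.5,0],0.51,0],[[16,-36,0],0.51,0]]'
```

```text
time: 1.1
eef_pos: [376.5, 251.2, 231.6]
orientation: [[-0.985, -0.173, 0.001], [-0.173, 0.985, 0.0], [-0.001, 0.0, -1.0]]
force: [1.4, 0.6, 0.4]
opening: 1.0
gripper_force: 0.0
```

```bash
python3 -m pendant '[[[2,-4.5,0],0,0],[[4,-9,0],0,0],[[6,-13.5,0],0,0],[[8,-18,0],0,0],[[10,-22.5,-2],0,0],[[12,-27,-4],0,0],[[14,-31.5,-6],0,0],[[16,-36,-8],0,0]]'; python3 -c "
from h import *
s=status.observe();print(s['eef_pos'],s['orientation'],s['joints'],s['time'])"
```

```text
time: 1.9
eef_pos: [532.0, -98.0, 155.6]
orientation: [[-0.985, -0.171, 0.001], [-0.171, 0.985, -0.0], [-0.001, -0.0, -1.0]]
force: [1.0, 1.0, 0.7]
opening: 1.001
gripper_force: 0.0
[531.97785874 -98.00883284 155.60776636] [[-9.85323345e-01 -1.70696173e-01  8.49694965e-04]
 [-1.70696390e-01  9.85323656e-01 -1.89608089e-04]
 [-8.04859174e-04 -3.31865140e-04 -9.99999621e-01]] [ 11.98450218  21.06344745  -5.34148822 109.15746439   2.51544661
  49.8401345  105.20514642] 1.9
```

```bash
python3 -m pendant '[[[0,-0.6,-3],0,0],[[0,-0.6,-6],0,0.2],[[0,-0.6,-8.5],0,0.4],[[0,-0.6,-10.3],0,0.5],[[0,-0.6,-10.3],0,0.6]]'; python3 - <<'E'
from h import *
f,a=grab("top"); g,b=grab("scene")
s=status.observe();print(s['eef_pos'],proj(f,s['eef_pos']))
A=cv2.resize(a[150:250,290:410],None,fx=4,fy=4);B=cv2.resize(b[140:265,225:350],(400,400))
cv2.imwrite("pics/pre.png",np.hstack([cv2.copyMakeBorder(A,0,0,0,0,0),B])[:, :800] if False else np.hstack([cv2.resize(A,(400,333)),cv2.resize(B,(400,400))[:333]]))
E
```

```text
time: 2.4
eef_pos: [529.8, -103.8, 50.7]
orientation: [[-0.986, -0.17, -0.003], [-0.17, 0.986, -0.001], [0.004, -0.001, -1.0]]
force: [0.8, -1.7, 0.1]
opening: 0.402
gripper_force: 0.0
[ 530.94402428 -103.06793113   52.83413385] (np.float64(351.292088365), np.float64(213.41050430485743))
```

View pics/pre.png

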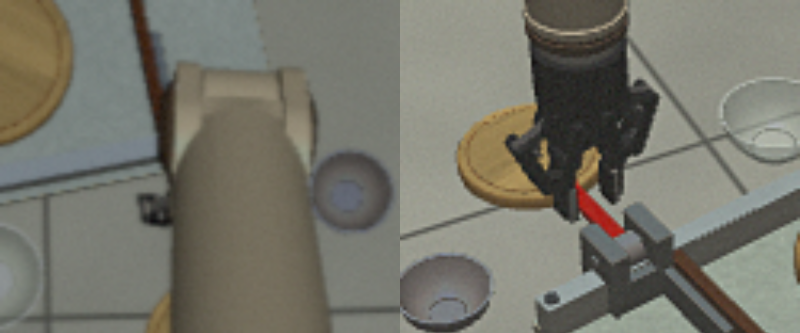

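The scene half shows the open fingers straddling the red bar, with the bar nearer the -y finger at about (578,195). The TCP is about 10 mm short in y, so I'll shift and close.

```bash
python3 -m pendant '[[[0.5,-0.9,-0.2],0,0.6],[[0.5,-0.9,-0.5],0,0.6],[[0.5,-0.9,-0.5],0,0.8],[[0.5,-0.9,-0.5],0,1],[[0.5,-0.9,-0.5],0,1],[[0.5,-0.9,-0.5],0,1],[[0.5,-0.9,-0.5],0,1]]'
```

```text
time: 3.2
eef_pos: [536.6, -111.4, 48.4]
orientation: [[-0.985, -0.17, 0.001], [-0.17, 0.985, -0.0], [-0.001, -0.0, -1.0]]
force: [-0.1, -1.0, 1.8]
opening: 0.176
gripper_force: 58.7
```

```bash
python3 -m pendant '[[[0.1,0.02,1.22],0,1],[[0.41,0.07,2.39],0,1],[[0.93,0.16,3.5],0,1],[[1.61,0.28,4.5],0,1],[[2.46,0.43,5.36],0,1],[[3.45,0.6,6.06],0,1],[[4.09,0.7,6.39],0,1],[[4.7,0.81,6.63],0,1]]'; python3 -m pendant '[[[0,0,0],0,1],[[0,0,0],0,1],[[0,0,0],0,1]]';  python3 - <<'E'
from h import *
g,b=grab("scene")
cv2.imwrite("pics/up.png",cv2.resize(b[140:265,225:350],(500,500)))
E
```

```text
time: 4.0
eef_pos: [582.4, -102.8, 114.3]
orientation: [[-0.985, -0.171, -0.003], [-0.171, 0.985, 0.0], [0.003, 0.001, -1.0]]
force: [-5.9, -1.5, -9.3]
opening: 0.171
gripper_force: 58.4
time: 4.3
eef_pos: [583.8, -102.6, 114.7]
orientation: [[-0.985, -0.17, 0.001], [-0.17, 0.985, 0.001], [-0.001, 0.0, -1.0]]
force: [-2.8, 1.4, -5.9]
opening: 0.167
gripper_force: 59.0
```

View pics/up.png

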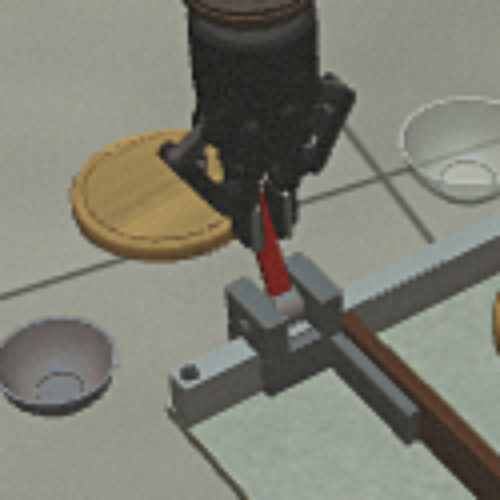

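The lever now stands up at about (270,240), still held between the fingers. Next I slide along the rail.

```bash
python3 -m pendant '[[[-0.2,1.2,0],0,1],[[-0.4,2.4,0],0,1],[[-0.61,3.5,0],0,1],[[-0.8,4.7,0],0,1],[[-1.02,5.9,0],0,1],[[-1.22,7.1,0],0,1],[[-1.43,8.3,0],0,1],[[-1.6,9.3,0],0,1]]'; python3 -m pendant '[[[-0.02,0.1,0],0,1],[[-0.02,0.1,0],0,1],[[-0.02,0.1,0],0,1]]'
```

```text
time: 5.15
eef_pos: [567.5, -9.7, 114.5]
orientation: [[-0.985, -0.17, 0.001], [-0.17, 0.985, -0.001], [-0.001, -0.001, -1.0]]
force: [2.1, -4.9, -8.7]
opening: 0.168
gripper_force: 59.0
time: 5.45
eef_pos: [567.0, -7.5, 114.5]
orientation: [[-0.985, -0.171, -0.0], [-0.171, 0.985, 0.002], [-0.0, 0.002, -1.0]]
force: [-0.6, 2.1, -6.6]
opening: 0.168
gripper_force: 59.3
```

```bash
python3 -m pendant '[[[-0.05,0.3,0],0,1],[[-0.1,0.6,0],0,1],[[-0.1,0.6,0],0,1],[[-0.1,0.6,0],0,1]]'; for i in 1 2 3 4; do python3 -m pendant '[[[-0.03,0.2,0],0,1],[[-0.03,0.2,0],0,1],[[-0.03,0.2,0],0,1]]' | grep -E 'eef|force:'; done
```

```text
time: 5.85
eef_pos: [566.4, -4.3, 114.4]
orientation: [[-0.986, -0.169, 0.001], [-0.169, 0.986, -0.001], [-0.0, -0.001, -1.0]]
force: [2.1, -3.7, -7.0]
opening: 0.168
gripper_force: 59.1
eef_pos: [566.0, -1.9, 114.5]
force: [1.7, -4.9, -7.5]
gripper_force: 59.1
eef_pos: [565.5, 0.6, 114.4]
force: [0.8, -4.1, -7.3]
gripper_force: 59.2
eef_pos: [565.2, 2.3, 114.4]
force: [1.1, -4.4, -7.2]
gripper_force: 59.2
eef_pos: [565.2, 2.6, 114.4]
force: [2.7, -8.1, -7.5]
gripper_force: 59.2
```

```bash
for i in 1 2; do python3 -m pendant '[[[-0.03,0.2,0],0,1],[[-0.03,0.2,0],0,1],[[-0.03,0.2,0],0,1]]' | grep -E 'eef|force:'; done; python3 - <<'E'
from h import *
g,b=grab("scene")
cv2.imwrite("pics/snug.png",cv2.resize(b[150:280,265:465],(800,520),interpolation=cv2.INTER_CUBIC))
E
```

```text
eef_pos: [565.2, 2.9, 114.5]
force: [3.9, -11.2, -8.3]
gripper_force: 59.2
eef_pos: [565.1, 3.1, 114.5]
force: [3.9, -14.7, -8.8]
gripper_force: 59.1
```

View pics/snug.png

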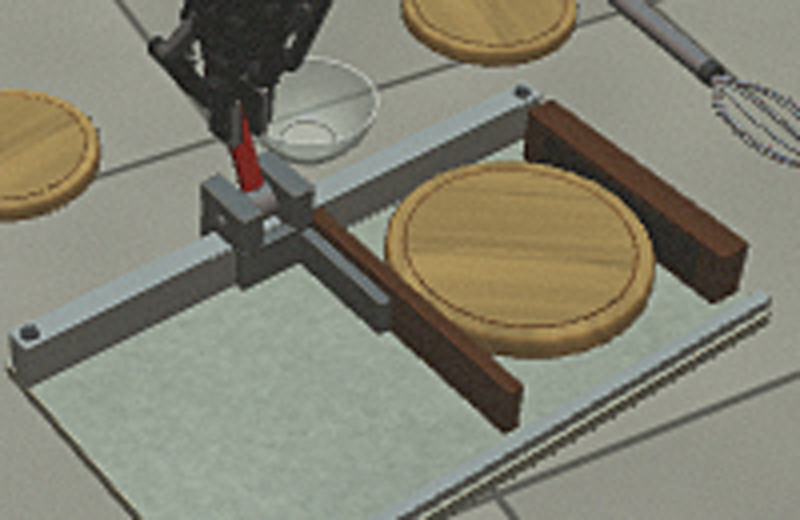

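The picture shows the board touching the fence at about (400,290) and the stop at about (640,215). Motion stalled after 107 mm of travel, as predicted, so I'll bring the lever down along the reverse arc.

```bash
python3 -m pendant '[[[-1.07,-0.19,-0.46],0,1],[[-2.08,-0.36,-1.12],0,1],[[-2.96,-0.51,-1.96],0,1],[[-3.68,-0.64,-2.93],0,1],[[-4.23,-0.73,-4.02],0,1],[[-4.58,-0.79,-5.18],0,1],[[-4.71,-0.81,-6.15],0,1],[[-4.73,-0.82,-6.7],0,1]]'; python3 -m pendant '[[[0,0,-0.3],0,1],[[0,0,-0.3],0,1],[[0,0,-0.3],0,1],[[0,0,-0.3],0,1]]'
```

```text
time: 8.5
eef_pos: [521.3, -4.5, 50.8]
orientation: [[-0.986, -0.166, 0.008], [-0.166, 0.986, -0.005], [-0.007, -0.006, -1.0]]
force: [-3.7, -14.4, 19.3]
opening: 0.168
gripper_force: 80.7
time: 8.9
eef_pos: [521.5, -4.6, 49.4]
orientation: [[-0.986, -0.166, 0.008], [-0.166, 0.986, -0.005], [-0.008, -0.006, -1.0]]
force: [-6.8, -16.7, 28.9]
opening: 0.166
gripper_force: 83.5
```

```bash
python3 -m pendant '[[[0,0,0],0,0.85],[[0,0,0],0,0.6],[[0,0,0],0,0.5],[[0,0,0],0,0.5],[[0,0,3],0,0.5],[[0,0,6],0,0.5],[[0,0,10],0,0.5],[[-2,0,14],0,0.5]]'; python3 -m pendant '[[[-4,0,3],0,0.5],[[-8,-4,6],0,0.5],[[-12,-8,6],0,0.5],[[-12,-12,6],0,0.5]]' ; python3 - <<'E'
from h import *
g,b=grab("scene");f,a=grab("top")
cv2.imwrite("pics/end.png",np.vstack([cv2.resize(b[150:280,265:465],(640,300) if 0 else (460,300),interpolation=cv2.INTER_CUBIC),cv2.resize(a[110:225,220:396],(460,300),interpolation=cv2.INTER_CUBIC)]))
hsv=cv2.cvtColor(b,cv2.COLOR_BGR2HSV)
m=(((hsv[...,0]<8)|(hsv[...,0]>172))&(hsv[...,1]>150)&(hsv[...,2]>90)).astype(np.uint8)
m[:150]=0;m[230:]=0;m[:,:270]=0;m[:,350:]=0
ys,xs=np.nonzero(m);print("red",len(xs),xs.min(),xs.max(),ys.min(),ys.max())
h=np.array([587.3,4.3,67]);e=np.array([-.985,-.17,0])
for t in(0,.1,.2,.4):print(t,proj(g,h+103*(np.cos(t)*e+np.sin(t)*np.array([0,0,1]))))
print(xs[np.argsort(ys)][:6],np.sort(ys)[:6])
E
```

```text
time: 9.7
eef_pos: [498.4, 2.2, 185.6]
orientation: [[-0.985, -0.172, 0.001], [-0.172, 0.985, 0.001], [-0.001, 0.001, -1.0]]
force: [0.3, 0.4, 0.3]
opening: 0.504
gripper_force: 0.0
time: 10.1
eef_pos: [376.2, -112.6, 245.0]
orientation: [[-0.984, -0.176, 0.001], [-0.176, 0.984, 0.001], [-0.001, 0.001, -1.0]]
force: [1.7, -1.2, 0.3]
opening: 0.5
gripper_force: 0.0
red 111 306 327 179 197
0 (np.float64(306.9028992107836), np.float64(181.7149570684721))
0.1 (np.float64(306.92415006363785), np.float64(178.96036749499896))
0.2 (np.float64(307.1559044814349), np.float64(176.3919557304144))
0.4 (np.float64(308.25565528511174), np.float64(171.91751352710344))
[308 309 310 311 306 307] [179 179 179 179 180 180]
```

View pics/end.png

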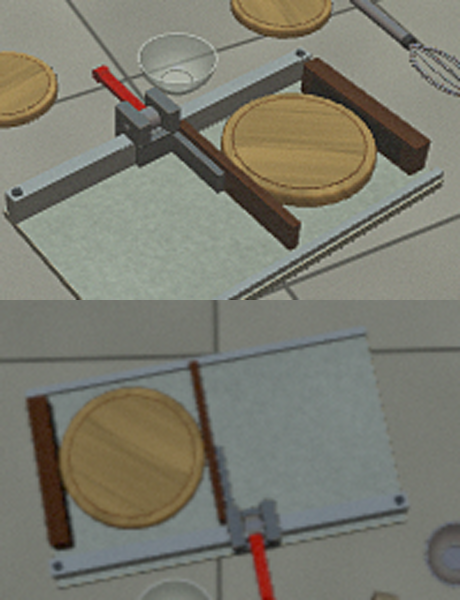

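The end view shows the lever low again and the board between the fence and the stop. I'll measure the lever angle and travel against the starting picture.

```bash
python3 - <<'E'
from h import *
def red(b,box):
    hsv=cv2.cvtColor(b,cv2.COLOR_BGR2HSV); x0,x1,y0,y1=box
    m=(((hsv[...,0]<8)|(hsv[...,0]>172))&(hsv[...,1]>150)&(hsv[...,2]>90))
    k=np.zeros_like(m);k[y0:y1,x0:x1]=m[y0:y1,x0:x1]; ys,xs=np.nonzero(k); P=np.c_[xs,ys].astype(float)
    c=P.mean(0);d=np.linalg.svd(P-c)[2][0]; return c,np.degrees(np.arctan(d[1]/d[0])),len(P)
g,b=grab("scene");f,a=grab("top")
b0=cv2.imread("pics/scene0.png");a0=cv2.imread("pics/top0.png")
e=np.array([-.985,-.17,0]);z=np.array([0,0,1.])
h0=np.array([605.5,-101,67]);h1=np.array([587.3,4.3,67])
for n,im,box,h in(("start",b0,(265,300,185,225),h0),("end",b,(295,335,170,205),h1)):
    print(n,red(im,box))
    for t in(0,.05,.1,.2):
        q=lambda r:np.array(proj(g,h+r*(np.cos(t)*e+np.sin(t)*z)))
        d=q(100)-q(20);print("  pred",t,q(57).round(1),np.degrees(np.arctan(d[1]/d[0])).round(1))
r0=red(a0,(335,375,180,235))[0];r1=red(a,(300,350,180,235))[0]
D=onz(f,*r1,70)-onz(f,*r0,70);print("travel",D,np.linalg.norm(D))
hsv=cv2.cvtColor(a,cv2.COLOR_BGR2HSV)
bm=((hsv[...,0]>10)&(hsv[...,0]<25)&(hsv[...,1]>70)&(hsv[...,2]>110)).astype(np.uint8)
for k in cv2.findContours(bm,0,2)[0]:
    if cv2.contourArea(k)>1500:
        p=onz(f,*cv2.fitEllipse(k)[0],48);v=p-np.array([691.0,108.3,48]);print("board",p,"dy",v[0]*-.17+v[1]*.985,"dx",v[0]*.985+v[1]*.17)
E
```

```text
start (array([282.904, 203.584]), np.float64(44.83847583313494), 125)
  pred 0 [283.6 205.7] 45.3
  pred 0.05 [283.6 204.9] 47.0
  pred 0.1 [283.6 204.2] 48.6
  pred 0.2 [283.6 202.8] 51.5
end (array([315.89189189, 187.43243243]), np.float64(42.35069174618258), 111)
  pred 0 [316.4 190.3] 42.1
  pred 0.05 [316.4 189.5] 44.1
  pred 0.1 [316.4 188.8] 45.9
  pred 0.2 [316.6 187.4] 49.3
travel [-17.25172053 107.14428822   0.        ] 108.52428465222017
board [681.8563899  152.53519884  48.        ] dy 45.12608457032764 dx -1.486472143670336
```

The lever reads about 0.02 to 0.05 rad, and the travel is 107 to 108 mm. For margin I'll give one gentle press from above with the fingers shut.

```bash
python3 -m pendant '[[[4,3,0],0,1],[[8,6,0],0,1],[[12.8,10.2,0],0,1],[[12.8,10.2,-4],0,1],[[12.8,10.2,-8],0,1],[[12.8,10.2,-12],0,1],[[12.8,10.2,-15.5],0,1],[[12.8,10.2,-15.5],0,1]]'; python3 -m pendant '[[[0,0,0],0,1],[[0,0,0],0,1]]'
```

```text
time: 11.1
eef_pos: [501.8, -9.5, 84.1]
orientation: [[-0.985, -0.174, -0.011], [-0.174, 0.985, 0.002], [0.01, 0.004, -1.0]]
force: [-1.1, 0.5, 0.1]
opening: -0.001
gripper_force: 0.0
time: 11.3
eef_pos: [507.9, -11.2, 90.9]
orientation: [[-0.985, -0.172, 0.003], [-0.172, 0.985, 0.001], [-0.003, 0.0, -1.0]]
force: [-0.3, -0.3, 0.4]
opening: 0.001
gripper_force: 0.0
```

```bash
python3 -m pendant '[[[0,0,-0.7],0,1],[[0,0,-1.4],0,1],[[0,0,-1.7],0,1],[[0,0,-1.7],0,1]]';python3 -m pendant '[[[0,0,-0.3],0,1],[[0,0,-0.3],0,1],[[0,0,-0.3],0,1]]'
```

```text
time: 11.7
eef_pos: [507.2, -12.4, 72.6]
orientation: [[-0.985, -0.17, 0.002], [-0.17, 0.985, -0.0], [-0.002, -0.0, -1.0]]
force: [0.6, -0.8, 1.9]
opening: 0.004
gripper_force: 0.8
time: 12.0
eef_pos: [507.1, -12.5, 71.6]
orientation: [[-0.985, -0.17, 0.002], [-0.17, 0.985, -0.0], [-0.002, -0.001, -1.0]]
force: [-5.1, -1.1, 22.9]
opening: 0.001
gripper_force: 11.7
```

The fingers touched at z = 72 mm, which is the height of the level bar's top, and the bar did not give. The lever is fully down, so I back off and hand in.

```bash
python3 -m pendant '[[[0,0,3],0,1],[[0,0,7],0,1],[[0,0,11],0,1],[[-3,-2,14],0,1],[[-6,-4,15],0,1],[[-6,-4,15],0,1],[[-6,-4,15],0,1],[[-6,-4,15],0,1]]'; python3 - <<'E'
from bench import workorder
print(workorder.hand_in())
E
```

```text
time: 12.8
eef_pos: [446.6, -51.6, 218.8]
orientation: [[-0.985, -0.171, -0.0], [-0.171, 0.985, 0.0], [0.0, 0.0, -1.0]]
force: [-0.0, 0.4, -0.4]
opening: -0.003
gripper_force: 0.0
the job is handed in; nothing more can be done
None
```

I flipped the lever up, slid the fence about 107 mm until the chakla was snug against the stop, locked the lever down again, backed the arm clear and handed the job in at about 13 s; the hand-in gave no verdict.

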